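Close and bolt the lid of a bottle leak-test chamber

ROBOT

A 7-joint arm with a two-finger parallel gripper is mounted at the origin on a cart in front of the work surface, level with it; the furniture and walls round the work are solid. World frame = base frame: x ahead of the robot, y to its left, z up, the work surface at z = 0. Lengths are in mm, angles in rad, forces in N, time in s.
With the tool pointing down it reaches from about 400 to 875 mm from the base axis. Payload 4.4 kg.
Tool frame: the origin (TCP) lies between the finger pads; the fingertips stand ctrl.finger_overhang ahead of it and the grasp point (between the pads) lies 11 mm behind it (ctrl.finger_overhang is the distance from the TCP to the fingertips, in mm); z points along the fingers, y is the direction in which the jaws open and shut (so a half turn about z gives the same grasp; the last joint's range is limited). The gripper opens to 85 mm and grips with 20 to 120 N. Pads are 22 mm wide; open, the fingers measure 114 mm over their backs; the gripper's body (76 mm by 85 mm) begins 54 mm behind the grasp point. The pads swing forward as they close: fully open they stand 13 mm farther back than shut.
Start: joints at [-1.171, 0.628, 0.038, 1.517, -0.027, 0.996, -0.02], TCP at [291.92, 580.776, 239.313] pointing down, gripper open.
Joint ranges: [-3.06, 3.06], [-0.37, 2.12], [-1.25, 1.32], [0.18, 2.47], [-1.1, 4.24], [0.23, 1.98], [-2.94, 2.94]. Speed limits (rad/s): [2.57, 2.57, 3.14, 3.14, 3.14, 3.14, 3.14].

INTERFACE

Orientations are given as [roll, pitch, yaw] about the fixed x, y, z axes, in that order (R = Rz(yaw) Ry(pitch) Rx(roll)).
In Python, from cell import ctrl gives the robot as it stands. The module is installed in compiled form; this text tells all that it offers.
- The arm moves only by the tool step_arm, never from a script. Its argument "deltas" is a list that holds one entry, the list of rows, each a list of 7 numbers: the opening, from 0 (shut) to 1 (fully open), then the shift along the world's x, y, z in mm, then the turn, a rotation vector about the world's x, y, z in rad. In form: [[[grip, tx, ty, tz, rx, ry, rz], ...]]. A call has 1 to 10 rows; each row shifts and turns the commanded pose from where the row before left it; what a row does not reach is not made up. A row lasts 1/12 s, in which the tool goes at most 41.7 mm and 7.16 degrees, less where a joint would pass 70% of its speed; a pose out of reach is approached as far as the arm can. A call is refused whole if a number of a shift passes 41.7 or a number of a turn 0.125, either way. A call with a gripper value outside its range is refused whole. The fingers move at their own pace and stop on an object; the grip force is fixed at half the most. Time passes only in rows, so rows that do not move let the fingers close. It gives the time, the measured TCP pose, the force and the opening at its end, in the units of the state.
- ctrl.read_state(): the state, without advancing time (a new reading comes with each control period).
- ctrl.get_image(name): name is "scene" or "top" or "wrist"; returns (picture, depth): 420x560x3 uint8, red, green, blue; 420x560 float32, mm along the optical axis (not along the pixel's ray), 0 where there is no reading.
- ctrl.camera_info(name): a dict with "intrinsics" (3x3 intrinsics, pixels), "rvec" (rotation vector, rad) and "tvec" (3), from world to camera coordinates, as OpenCV has them. Camera axes: x right, y down, z forward; pixel columns grow to the right and rows downward; lengths in mm; the calibration is good to about 2 mm. A picture is of the moment at which its call begins: read the wrist's pose just before it. camera_info takes no time and is no camera call; for the wrist camera it gives the pose at the moment of the call.
- ctrl.finish_job(): hands the job in, once; it reports no verdict.
The state is a dict: "clock": time; "qpos": joint angles; "qd": joint speeds; "tau": joint torques, N m; "eef_pos": TCP position; "tool_rot": TCP orientation; "force": force on the tool from outside, world axes, zero at the start; "torque": the same for the moment, N m; "width": finger opening in mm.
Only numpy, scipy, OpenCV 4.12 (cv2) and the standard library are available. Lean on these libraries where they do the work, as an engineer would, in place of code of your own. Each camera call takes 0.05 s, during which the arm holds its last target.

TASK

Make the leak-test chamber on the packing table ready for its test, using only pushes of the fingertips: push the bolt on its front fully back to the left (as you face it) so that it clears the lid's keeper, swing the lid down fully shut over the bottle lying inside, then push the bolt fully home to the right through the keeper. Do not force anything, and leave the bottle in the chamber and the things standing round it where they are.

Things in the scene. Friction and masses are not known exactly. Their poses are not given: they have to be found in the camera images.
- test_chamber: Leak-test chamber: fixed aluminium box, 100 mm deep (x), 170 wide (y), rim 52 mm above the table, foot plate 116 x 186. Origin: centre of its underside; +x away from its front, +y to its left seen from the front, z up. Front wall at x -50 mm. A round gauge stands at y -80 to -127, up to z 96. With the lid shut all else but the bolt's tab is below z 65, and nothing lies ahead of x -88.
- lid (a joint): Lid hinge, rad: 0 fully shut on the rim, 1.57 upright; starts at 1.3 to 1.55. Stiff (0.22 N m): it stays where left; about 3 N near its edge moves it. Lid: aluminium frame with clear window, 102 mm from hinge line to free edge, 172 wide, 12 thick, underside on the rim (z 52) and top at z 64 when shut. It cannot shut while the bolt is in the keeper's way (bolt above 0.010).
- lid_hinge (a point): Middle of the lid's hinge line, which runs along the chamber's y at x +50 mm, z 52 mm, at the chamber's far side. The lid's underside lies in the plane through this line.
- lid_edge (a point): Middle of the lid's free edge on its outer (upper) face. At lid angle q, in the chamber's frame (mm): x = 50 - 102 cos q + 12 sin q, y = 0, z = 52 + 102 sin q + 12 cos q.
- keeper (a point): Centre of the hole in the lid's steel keeper, a lug 20 mm wide (y -10 to 10) that stands 23 mm out from the middle of the free edge; with the lid shut it is at x -64, z 47 mm of the chamber, hanging down to z 35, and the bolt passes through it.
- bolt (a joint): Travel of the 8 mm round steel bolt, m: 0 drawn fully back to the left, 0.040 fully home to the right, through the keeper; starts at 0.032 to 0.040. Slides along the chamber's -y, axis at x -64, z 47 mm, in two guides (y 18 to 27 and 76 to 85, tops at z 56). 1.5 N friction, stays where left, hard stops at both ends.
- bolt_tab (a point): Centre of the top of the bolt's upright steel tab, the part to push: 20 mm wide (chamber x -87 to -67 mm), 7 mm thick along y, top at z 92 mm, free of its surroundings above z 65. At bolt value b its chamber y is 71 mm - b. It can be pushed either way along y.
- test_bottle: Flat oval bottle 26 x 52 x 97 mm lying on its broad side loose in the chamber, its length along the chamber's y. Origin at the middle of its base (left end), z axis along the bottle to its nozzle. To be left where it lies.
- bottle_a: Flat oval bottle, 26 x 52 x 97 mm, standing right of the chamber, by its gauge. Origin under its centre, z up. To be left alone.
- bottle_b: Flat oval bottle, 26 x 52 x 97 mm, standing on top of the filling machine, left of the packing table. Origin under its centre, z up. To be left alone.
- beaker: Small white cup, 58 mm across and 61 mm high, standing ahead of the chamber's front left corner, beside the scale. Origin under its centre, z up. To be left alone.

How it is judged:
By the outcome, as a careful person would: the job done as asked, in the order asked, and still so for the second after the job is handed in, with the robot touching nothing.
It also fails if it takes over 53 s, if anything falls off the work surface, if the arm or the gripper's body presses on something with over 40 N, if the wrist force passes 120 N, or if a joint passes its speed limit or range.

## Working session

There is one attempt and no reset: what is moved stays moved. The work goes in short steps, Python scripts to look and compute and a tool call to move; the robot and the scene stay as the last step left them, time stands still between calls to the robot, and variables do not carry over. Pictures are saved under pics/ and viewed, and the job is handed in when it is done.

Besides the shell and the picture viewer there is one more tool, called after "Emit:" as name(argument=value, ...) on one line, values as JSON. step_arm: Moves the arm, as the interface text tells. Its arguments: {"type":"object","properties":{"deltas":{"type":"array"}},"required":["deltas"]}

```bash
mkdir -p pics; cat > h.py <<'E'
import numpy as np, cv2
from cell import ctrl
def cam(n):
    i=ctrl.camera_info(n); K=np.array(i["intrinsics"],float); R=cv2.Rodrigues(np.array(i["rvec"],float))[0]; t=np.array(i["tvec"],float).ravel(); return K,R,t
def unp(c,u,v,d):
    K,R,t=c; p=np.array([(u-K[0,2])/K[0,0],(v-K[1,2])/K[1,1],1.])*d
    return R.T@(p-t)
def proj(c,P):
    K,R,t=c; p=K@(R@np.asarray(P,float)+t); return p[:2]/p[2]
def planez(c,u,v,z):
    K,R,t=c; d=R.T@np.array([(u-K[0,2])/K[0,0],(v-K[1,2])/K[1,1],1.]); o=-R.T@t
    return o+d*(z-o[2])/d[2]
E
python3 - <<'E'
from h import *
print(ctrl.read_state(), ctrl.finger_overhang)
for n in("scene","top"):
    im,d=ctrl.get_image(n); cv2.imwrite(f"pics/{n}0.png",im[:,:,::-1]); np.savez(f"{n}0.npz",im=im,d=d)
    K,R,t=cam(n); print(n,K,-R.T@t,R)
E
```

```text
{'clock': 0.0, 'qpos': array([-1.17082217,  0.62936281,  0.03845085,  1.51837771, -0.02698849,
        0.99627854, -0.02005543]), 'qd': array([-0.00077873, -0.00093288,  0.00226736, -0.00196649,  0.00018074,
        0.00018859,  0.00047321]), 'tau': array([-1.17188851e-03, -5.63393998e+01,  1.22591615e+00, -1.93449175e+01,
        1.09721749e-02,  1.05931095e-02,  9.61300884e-06]), 'eef_pos': array([291.63222492, 580.22218556, 238.37531492]), 'tool_rot': array([-3.13968499e+00,  4.11645644e-05,  2.67576196e+00]), 'force': array([-0.16832294,  0.10148135,  0.42564539]), 'torque': array([ 0.03245991, -0.00324758,  0.02258477]), 'width': 85.09371395235124} 8.0
scene [[415.21143501   0.         271.85318369]
 [  0.         415.21143501 208.43445411]
 [  0.           0.           1.        ]] [  22.34844178 -994.15005638  444.30727218] [[ 0.86142582 -0.50722903  0.0257736 ]
 [-0.19897367 -0.38373678 -0.90175138]
 [ 0.46728475  0.77166365 -0.43148599]]
top [[501.90399308   0.         275.14376819]
 [  0.         501.90399308 211.32916977]
 [  0.           0.           1.        ]] [ 276.55919628 -331.69230769 1156.93418924] [[ 0.02479613 -0.99967407  0.0060754 ]
 [-0.99164111 -0.02536572 -0.12650888]
 [ 0.12662175 -0.00288769 -0.99194687]]
```

View pics/scene0.png

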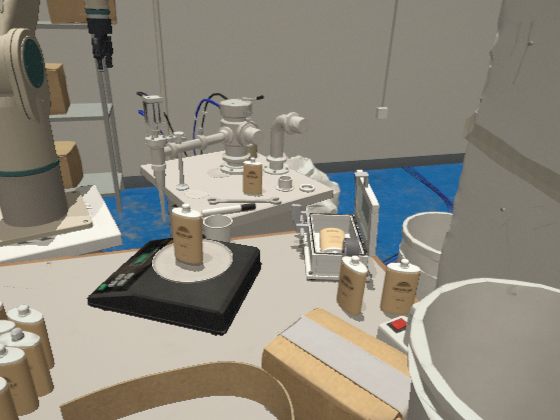

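View pics/top0.png

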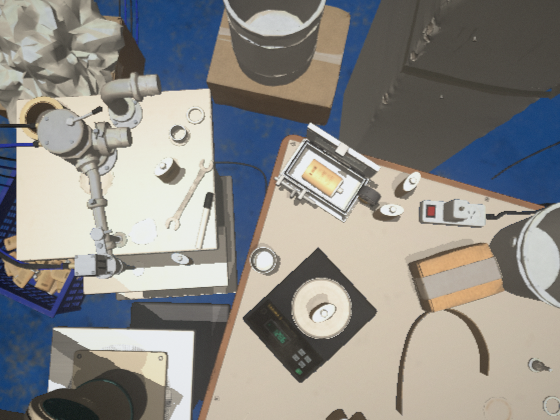

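The scene view shows the open chamber at about (335,240). The top view shows it at about (325,175), with the beaker at (263,262), the bottle by the gauge at (390,210), and the bolt near (300,197).

```bash
python3 - <<'E'
from h import *
a=np.load("top0.npz");im=a["im"][:,:,::-1][110:230,250:430]
cv2.imwrite("pics/topc.png",cv2.resize(im,None,fx=4.4,fy=4.4,interpolation=cv2.INTER_CUBIC))
a=np.load("scene0.npz");im=a["im"][:,:,::-1][165:315,280:430]
cv2.imwrite("pics/scc.png",cv2.resize(im,None,fx=4,fy=4,interpolation=cv2.INTER_CUBIC))
E
```

```text
(no output)
```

View pics/topc.png

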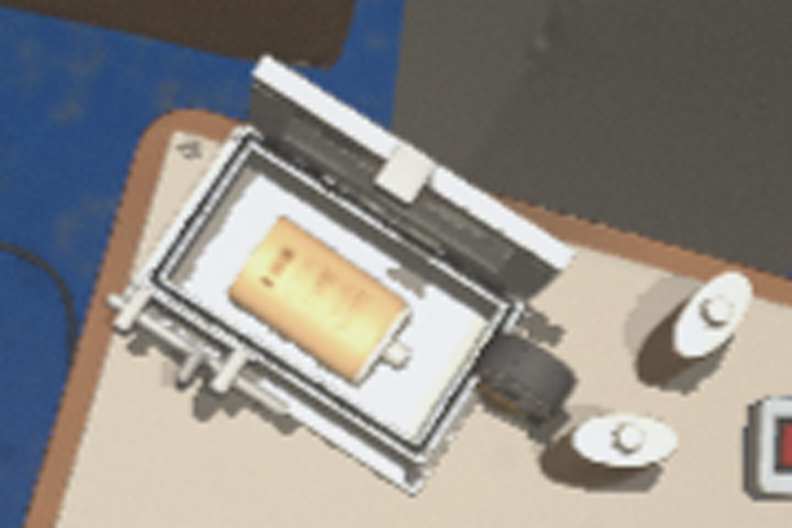

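View pics/scc.png

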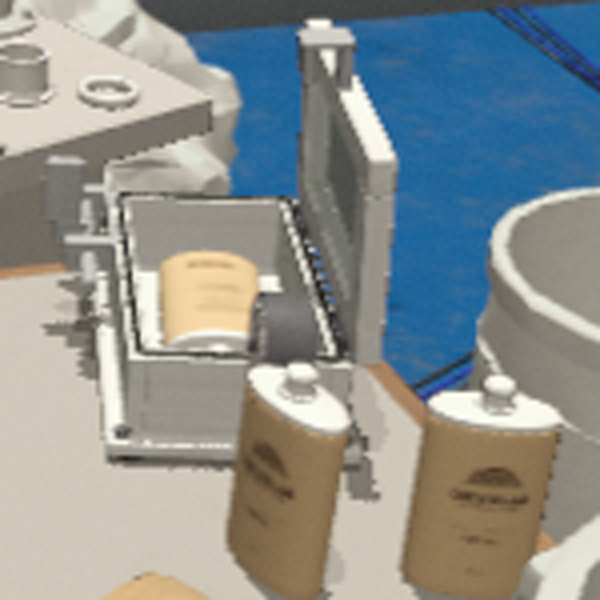

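```bash
cat > fit.py <<'E'
from h import *
from scipy.optimize import least_squares
c=cam("top")
px=lambda u,v:np.array([250+(u+.5)/4.4-.5,110+(v+.5)/4.4-.5])
def W(p,P):
    x,y,a=p[:3]; P=np.asarray(P,float); return np.array([x+P[0]*np.cos(a)-P[1]*np.sin(a),y+P[0]*np.sin(a)+P[1]*np.cos(a),P[2]])
def edge(q,y,outer=1): # outer
    t=12*outer; return [50-102*np.cos(q)+t*np.sin(q),y,52+102*np.sin(q)+t*np.cos(q)]
rim=[((50,85,52),px(246,130)),((-50,85,52),px(150,281)),((-50,-85,52),px(424,458)),((50,-85,52),px(523,308)),((-58,-93,4),px(413,494))]
def res(p):
    r=[proj(c,W(p,P))-u for P,u in rim]
    q=p[3]
    r+=[proj(c,W(p,edge(q,86)))-px(270,57), proj(c,W(p,edge(q,-86)))-px(575,254),proj(c,W(p,edge(q,86,0)))-px(252,85),proj(c,W(p,edge(q,-86,0)))-px(552,272)]
    return np.ravel(r)
o=planez(c,*px(330,300),52)
s=least_squares(res,[o[0],o[1],-0.5,1.4])
if __name__=="__main__":
    print(s.x,np.degrees(s.x[2]),np.round(s.fun.reshape(-1,2),1))
    p=s.x
    # tab: crop (190,368) top
    for b in (.032,.036,.04):
        print(b,(proj(c,W(p,[-77,71-b*1000,92]))-[250,110])*4.4)
    print("tab",W(p,[-77,35,92]),"leftofs",W(p,[-77,0,92]))
    print("edge",W(p,edge(p[3],0)))
    cs=cam("scene")
    a=np.load("scene0.npz");im=a["im"][:,:,::-1].copy()
    im=cv2.resize(im[165:315,280:430],None,fx=4,fy=4,interpolation=cv2.INTER_CUBIC)
    for P in [r[0] for r in rim]+[edge(p[3],86),edge(p[3],-86),(-87,71-40,92),(-67,71-40,92),(-87,71-40,65)]:
        u=(proj(cs,W(p,P))-[280,165])*4; cv2.circle(im,tuple(int(x) for x in u),4,(0,0,255),1)
    cv2.imwrite("pics/sfit.png",im)
    a=np.load("top0.npz");im=a["im"][:,:,::-1].copy()
    im=cv2.resize(im[110:230,250:430],None,fx=4.4,fy=4.4,interpolation=cv2.INTER_CUBIC)
    for P in [r[0] for r in rim]+[edge(p[3],86),edge(p[3],-86),(-87,71-36,92),(-67,71-36,92),(-87,71-36,65)]:
        u=(proj(c,W(p,P))-[250,110])*4.4; cv2.circle(im,tuple(int(x) for x in u),4,(0,0,255),1)
    cv2.imwrite("pics/tfit.png",im)
E
python3 fit.py
```

```text
[ 500.1691617  -446.04374713   -0.55609597    1.48099266] -31.861951887714593 [[ 0.4 -1.6]
 [-2.   0.4]
 [-0.2  1.6]
 [ 1.1 -1.4]
 [ 0.4  0.6]
 [-1.4  0.1]
 [ 0.1  0.4]
 [-0.5 -1.4]
 [ 2.2  1.2]]
0.032 [189.48705259 360.81408022]
0.036 [196.35055135 365.25619783]
0.04 [203.21732788 369.70043685]
tab [ 453.24694115 -375.67113017   92.        ] leftofs [ 434.77133554 -405.39741479   92.        ]
edge [ 545.01676333 -473.91761737  154.66517283]
```

```bash
python3 - <<'E'
from fit import *
p=s.x; d=np.load("top0.npz")["d"]
# depth checks: table, lid edge, tab
for n,(u,v) in dict(tab=(190,368),tab2=(186,374),keeper=(405,172),lid=(330,105),guide=(232,368),rimF=(300,375),table=(180,470),tableR=(500,470)).items():
    q=px(u,v); w=unp(c,q[0],q[1],d[int(round(q[1])),int(round(q[0]))]); a=p[2]
    r=w-[p[0],p[1],0]; print(n,w.round(1),"chamber",np.round([r[0]*np.cos(a)+r[1]*np.sin(a),-r[0]*np.sin(a)+r[1]*np.cos(a),r[2]],1))
E
```

```text
tab [ 452.4 -371.7   93.4] chamber [-79.8  37.9  93.4]
tab2 [ 450.1 -370.    89. ] chamber [-82.7  38.2  89. ]
keeper [ 531.  -464.3  178.4] chamber [ 35.9   0.8 178.4]
lid [ 569.1 -432.5  151.9] chamber [ 51.4  47.9 151.9]
guide [ 458.9 -394.2   57.7] chamber [-62.4  22.2  57.7]
rimF [ 456.9 -429.    53.1] chamber [-45.7  -8.3  53.1]
table [ 413.1 -371.     0.8] chamber [-113.5   17.8    0.8]
tableR [ 4.176e+02 -5.400e+02 -3.000e-01] chamber [ -20.5 -123.4   -0.3]
```

View pics/tfit.png

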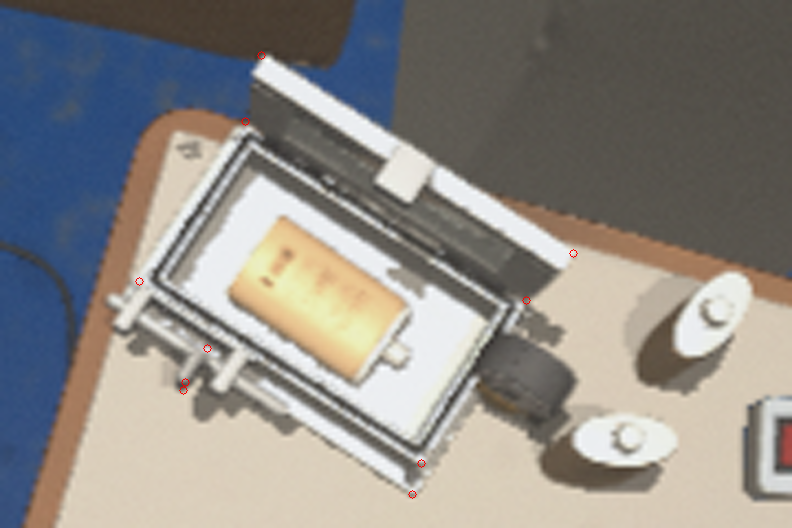

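View pics/sfit.png

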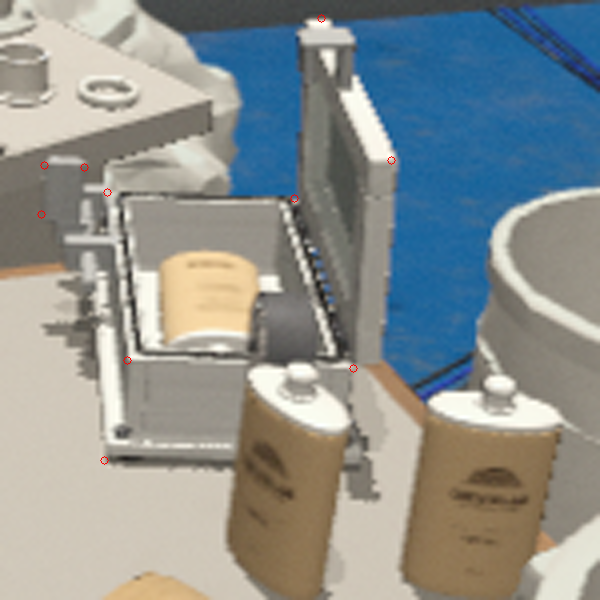

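```bash
python3 - <<'E'
from h import *
d=np.load("top0.npz")["d"]; c=cam("top"); K,R,t=c
v,u=np.mgrid[0:420,0:560]; P=np.stack([(u-K[0,2])/K[0,0]*d,(v-K[1,2])/K[1,1]*d,d],-1).reshape(-1,3)
d1=d.ravel(); P=(P-t)@R; P=P[d1>0]
d2=np.load("scene0.npz")["d"]; c=cam("scene");K,R,t=c
Q=np.stack([(u-K[0,2])/K[0,0]*d2,(v-K[1,2])/K[1,1]*d2,d2],-1).reshape(-1,3); Q=((Q-t)@R)[d2.ravel()>0]
A=np.vstack([P,Q])
print("rows x, cols y from 700 to -800 step 100")
for x in range(900,-200,-100):
    r=[]
    for y in range(700,-800,-100):
        m=(abs(A[:,0]-x)<50)&(abs(A[:,1]-y)<50); r.append("%5d"%A[m,2].max() if m.any() else "    .")
    print("%4d"%x,*r)
E
```

```text
rows x, cols y from 700 to -800 step 100
 900  -788     .  -195   -92  -106  -210     .     .  -560  -556  -155  -156  -554   176     .
 800  -785  -454  -211  -122  -118  -195     .     .  -787  -785  -785  -788  -792   348     .
 700  -783     .  -348     .     6    52    40   193   189    11  -778     .     .   517   528
 600  -786  -534   -52   111   188   208   222   238   188    14     2   159   159   414   515
 500  -786  -537     .   108   199   207   213   207    99    18    59   154   181    98    74
 400  -656  -596     .     .   152     7   133   157    11    21     6    92    98   100   112
 300  -544   459   458  -546     3   242   250   259     6    19    66    78    77    86    96
 200  -695  -539   340  -532  -541  -291  -291  -291  -291     4    62   174   161    62    92
 100  -785  -783  -541  -537  -782     7   450   449    19     8    49    78    76    56     7
   0  -784  -784  -781     .     .     6    20   448   394     8     7    31    98    87     7
-100  -784  -783  -784     .     .     .     .   107    15     3     2    86    98    86     .
```

Emit:
step_arm(deltas=[[[0, 0, 0, 40, 0, 0, 0], [0, 0, 0, 40, 0, 0, 0], [0, 6, -12, 40, 0, 0, 0], [0, 12, -24, 40, 0, 0, 0], [0, 16, -36, 0, 0, 0, 0], [0, 16, -36, 0, 0, 0, 0], [0, 16, -36, 0, 0, 0, 0], [0, 16, -36, 0, 0, 0, 0], [0, 16, -36, 0, 0, 0, 0], [0, 16, -36, 0, 0, 0, 0]]])

```text
clock: 0.93
eef_pos: [404.4, 330.1, 393.2]
tool_rot: [-3.141, -0.0, 2.676]
force: [0.8, 0.8, 0.1]
width: -0.1
```

Emit:
step_arm(deltas=[[[0, 17, -36, 0, 0, 0, 0], [0, 17, -36, 0, 0, 0, 0], [0, 17, -36, 0, 0, 0, 0], [0, 17, -36, 0, 0, 0, 0], [0, 17, -36, 0, 0, 0, 0], [0, 17, -36, 0, 0, 0, 0], [0, 17, -36, 0, 0, 0, 0], [0, 17, -36, 0, 0, 0, 0], [0, 17, -36, 0, 0, 0, 0], [0, 0, -4, 0, 0, 0, 0]]])

```text
clock: 1.77
eef_pos: [559.0, -5.1, 392.9]
tool_rot: [-3.136, 0.004, 2.665]
force: [0.4, -0.9, 0.9]
width: -0.2
```

Emit:
step_arm(deltas=[[[0, -10, -36, 0, 0, 0, -0.01], [0, -10, -36, 0, 0, 0, -0.01], [0, -10, -36, 0, 0, 0, -0.01], [0, -11, -36, 0, 0, 0, -0.01], [0, -11, -36, 0, 0, 0, -0.01], [0, -11, -36, 0, 0, 0, -0.01], [0, -11, -36, 0, 0, 0, -0.01], [0, -11, -36, 0, 0, 0, -0.01], [0, -11, -36, 0, 0, 0, -0.01], [0, -11, -36, -20, 0, 0, 0]]])

```text
clock: 2.6
eef_pos: [451.0, -357.9, 376.7]
tool_rot: [-3.141, 0.007, 2.585]
force: [1.0, -0.2, 0.9]
width: -0.0
```

```bash
python3 - <<'E'
from h import *
c=cam("wrist"); print(ctrl.read_state()["eef_pos"])
im,d=ctrl.get_image("wrist"); cv2.imwrite("pics/w1.png",im[:,:,::-1]); np.savez("w1.npz",im=im,d=d,K=c[0],R=c[1],t=c[2]); print(c[0],-c[1].T@c[2])
E
```

```text
[ 450.98612125 -357.90568314  376.68403665]
[[340.80800649   0.         275.89738429]
 [  0.         340.80800649 205.99090835]
 [  0.           0.           1.        ]] [ 385.00045964 -317.25039819  510.62799876]
```

View pics/w1.png

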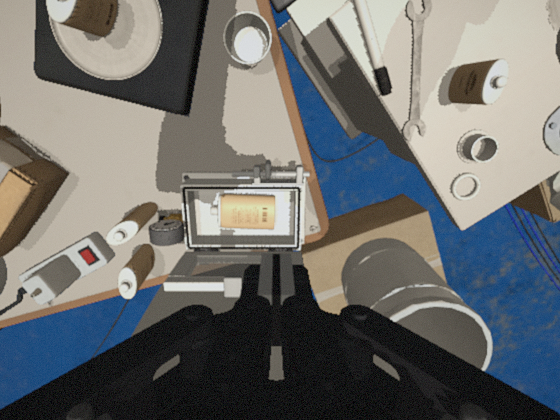

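The wrist view shows the chamber rim between (182,186) and (305,250), the bolt with its tab near (265,172), and the fingers shut at (275,275).

```bash
python3 - <<'E'
from fit import *
a=np.load("w1.npz"); cw=(a["K"],a["R"],a["t"]); p=s.x
im=cv2.resize(a["im"][150:310,150:350,::-1],None,fx=4,fy=4,interpolation=cv2.INTER_CUBIC)
cv2.imwrite("pics/w1c.png",im.copy())
for P in [r[0] for r in rim]+[edge(p[3],86),edge(p[3],-86),(-87,35,92),(-67,35,92),(-64,22.5,56),(-64,80.5,56)]:
    u=(proj(cw,W(p,P))-[150,150])*4; cv2.circle(im,tuple(int(x) for x in u),4,(0,0,255),1)
cv2.imwrite("pics/w1f.png",im)
E
```

```text
(no output)
```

View pics/w1f.png

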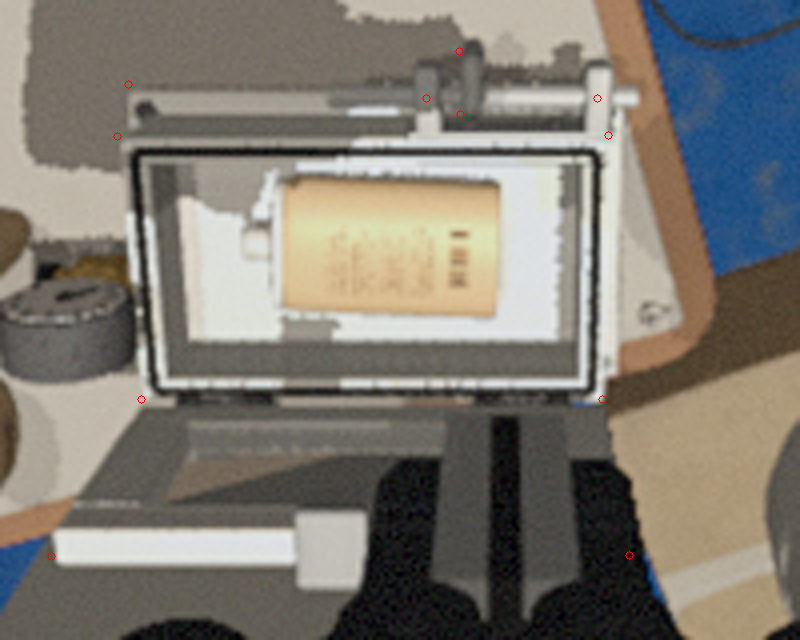

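Emit:
step_arm(deltas=[[[0, -6, -20, -20, 0, 0, 0], [0, -7, -20, -35, 0, 0, 0], [0, 0, 0, -40, 0, 0, 0], [0, 0, 0, -40, 0, 0, 0], [0, 0, 0, -40, 0, 0, 0], [0, 0, 0, -40, 0, 0, 0], [0, 0, 0, -35, 0, 0, 0], [0, 0, 0, -20, 0, 0, 0], [0, 0, 0, 0, 0, 0, 0]]])

```text
clock: 3.4
eef_pos: [434.9, -391.7, 98.9]
tool_rot: [3.14, -0.01, 2.586]
force: [-1.0, 0.7, -0.3]
width: -0.1
```

```bash
cat > look.py <<'E'
import sys
from h import *
n,name,x0,y0,w,hh,f=sys.argv[1],sys.argv[2],*map(int,sys.argv[3:8])
c=cam(n); im,d=ctrl.get_image(n); np.savez(name+".npz",im=im,d=d,K=c[0],R=c[1],t=c[2])
cv2.imwrite(f"pics/{name}.png",cv2.resize(im[y0:y0+hh,x0:x0+w,::-1],None,fx=f,fy=f,interpolation=cv2.INTER_CUBIC))
st=ctrl.read_state(); print(st["clock"],st["eef_pos"].round(1),st["tool_rot"].round(3),st["force"].round(2))
E
python3 look.py wrist w2 100 60 300 220 2; python3 look.py scene s2 230 100 200 200 3
```

```text
3.45 [ 436.1 -393.2  101.6] [ 3.141 -0.006  2.586] [-0.83 -0.82  0.28]
3.5 [ 437.3 -394.6  103.6] [ 3.141e+00 -2.000e-03  2.586e+00] [0.86 0.27 0.78]
```

View pics/w2.png

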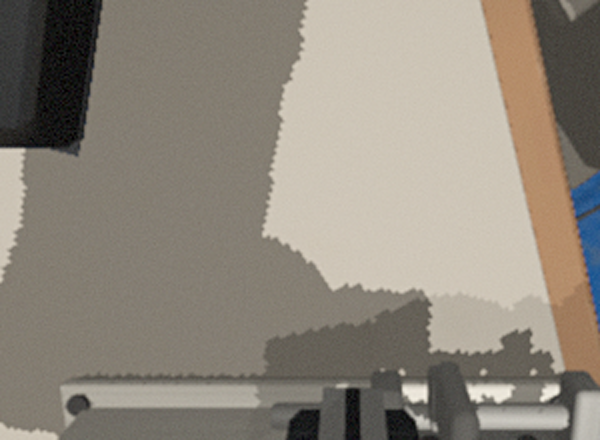

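View pics/s2.png

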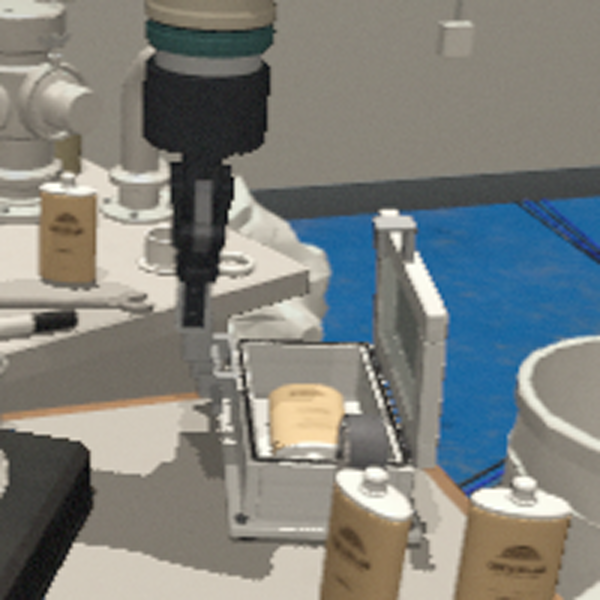

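Emit:
step_arm(deltas=[[[0, 0, 0, -16, 0, 0, 0], [0, 0, 0, -15, 0, 0, 0], [0, 0, 0, 0, 0, 0, 0], [0, 0, 0, 0, 0, 0, 0], [0, 2, 3.2, 0, 0, 0, 0], [0, 2, 3.2, 0, 0, 0, 0], [0, 2, 3.2, 0, 0, 0, 0]]])

```text
clock: 4.08
eef_pos: [444.4, -385.6, 74.2]
tool_rot: [-3.141, 0.002, 2.586]
force: [-0.3, -1.4, 2.0]
width: -0.5
```

Emit:
step_arm(deltas=[[[0, 2.1, 3.4, 0, 0, 0, 0], [0, 2.1, 3.4, 0, 0, 0, 0], [0, 2.1, 3.4, 0, 0, 0, 0]]])

```text
clock: 4.33
eef_pos: [450.2, -375.4, 73.3]
tool_rot: [-3.141, 0.001, 2.586]
force: [-1.3, -1.5, 0.7]
width: -0.1
```

Emit:
step_arm(deltas=[[[0, 2.1, 3.4, 0, 0, 0, 0], [0, 2.1, 3.4, 0, 0, 0, 0], [0, 2.1, 3.4, 0, 0, 0, 0]]])

```text
clock: 4.58
eef_pos: [456.3, -364.8, 72.9]
tool_rot: [-3.141, 0.0, 2.586]
force: [-0.3, -2.2, 0.7]
width: -0.2
```

Emit:
step_arm(deltas=[[[0, 2.1, 3.4, 1, 0, 0, 0], [0, 1.6, 2.5, 1, 0, 0, 0], [0, 0, 0, 0, 0, 0, 0]]])

```text
clock: 4.83
eef_pos: [460.0, -357.9, 74.7]
tool_rot: [3.141, -0.001, 2.587]
force: [-0.8, -0.2, 0.2]
width: 0.1
```

```bash
python3 look.py wrist w3 200 180 200 110 4
```

```text
4.8833 [ 459.9 -358.1   74.7] [ 3.141e+00 -1.000e-03  2.587e+00] [-0.48  0.57 -0.05]
```

View pics/w3.png

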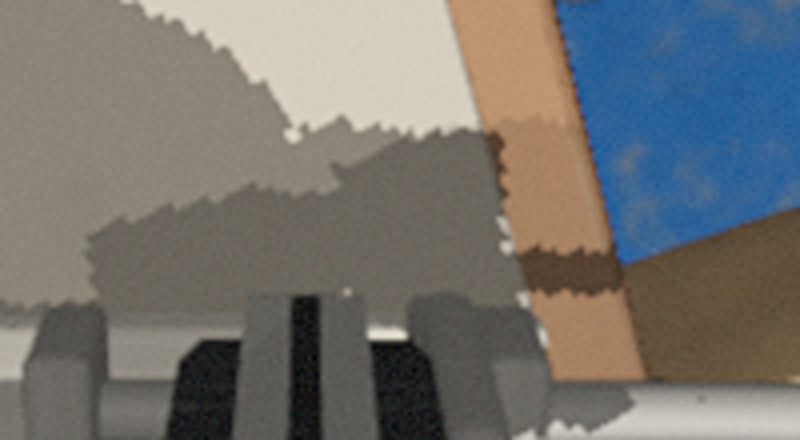

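Emit:
step_arm(deltas=[[[0, 1.1, 1.7, 0, 0, 0, 0], [0, 1.1, 1.7, 0, 0, 0, 0], [0, 0, 0, 0, 0, 0, 0]]])

```text
clock: 5.13
eef_pos: [460.4, -357.6, 74.9]
tool_rot: [-3.139, -0.0, 2.584]
force: [-3.1, -3.8, -0.7]
width: 0.0
```

Emit:
step_arm(deltas=[[[0, 1.1, 1.7, 0, 0, 0, 0], [0, 1.1, 1.7, 0, 0, 0, 0], [0, 0, 0, 0, 0, 0, 0]]])

```text
clock: 5.38
eef_pos: [460.5, -357.3, 75.0]
tool_rot: [-3.134, 0.0, 2.582]
force: [-6.6, -9.7, -2.5]
width: -0.2
```

```bash
python3 - <<'E'
from fit import *
A=[]
for n in("top","scene"):
    d=np.load(n+"0.npz")["d"];K,R,t=cam(n)
    v,u=np.mgrid[0:420,0:560];P=np.stack([(u-K[0,2])/K[0,0]*d,(v-K[1,2])/K[1,1]*d,d],-1).reshape(-1,3); A.append(((P-t)@R)[d.ravel()>0])
A=np.vstack(A)
for y in(0,30):
    w=W(s.x,[79,y,0]); print(w)
    for z0 in(100,180,300,500):
        m=(A[:,2]>z0)&(A[:,2]<z0+900); r=np.hypot(*(A[m,:2]-w[:2]).T); i=r.argmin(); print(y,z0,r[i],A[m][i])
        m=m&~((abs(A[:,0]-545)<60)&(abs(A[:,1]+474)<100)&(A[:,2]<190)); r=np.hypot(*(A[m,:2]-w[:2]).T); i=r.argmin(); print("  nolid",r[i],A[m][i])
E
```

```text
[ 567.26563271 -487.74582837    0.        ]
0 100 25.709019715186027 [ 543.83768909 -477.1588008   155.21505935]
  nolid 118.550769852319 [ 658.93543278 -562.91851481  268.26954203]
0 180 43.1428933612052 [ 527.6946612  -470.55724315  181.71509946]
  nolid 118.550769852319 [ 658.93543278 -562.91851481  268.26954203]
0 300 129.58943072202962 [ 665.25547667 -572.54801604  451.82250091]
  nolid 129.58943072202962 [ 665.25547667 -572.54801604  451.82250091]
0 500 135.39684130842647 [ 663.87598326 -582.60754247  501.33420595]
  nolid 135.39684130842647 [ 663.87598326 -582.60754247  501.33420595]
[ 583.10186609 -462.26615584    0.        ]
30 100 24.06570040443402 [ 563.94519775 -447.69975634  152.78620082]
  nolid 125.8490290303468 [ 659.47004808 -562.29554595  276.67189704]
30 180 56.02410625803314 [ 527.6946612  -470.55724315  181.71509946]
  nolid 125.8490290303468 [ 659.47004808 -562.29554595  276.67189704]
30 300 137.5183784907327 [ 665.25547667 -572.54801604  451.82250091]
  nolid 137.5183784907327 [ 665.25547667 -572.54801604  451.82250091]
30 500 144.9362181842444 [ 663.87598326 -582.60754247  501.33420595]
  nolid 144.9362181842444 [ 663.87598326 -582.60754247  501.33420595]
```

Emit:
step_arm(deltas=[[[0, -3, -4.8, 0, 0, 0, 0], [0, -3, -4.8, 0, 0, 0, 0], [0, 0, 0, 35, 0, 0, 0], [0, 0, 0, 40, 0, 0, 0], [0, 0, 0, 40, 0, 0, 0], [0, 0, 0, 25, 0, 0, 0], [0, 0, 0, 0, 0, 0, 0], [0, 15, -12, 0, 0, 0, 0], [0, 25, -19, 0, 0, 0, 0], [0, 25, -19, 0, 0, 0, 0]]])

```text
clock: 6.22
eef_pos: [524.1, -411.1, 214.9]
tool_rot: [3.14, -0.001, 2.587]
force: [0.3, -0.8, -0.3]
width: 0.2
```

```bash
python3 look.py top t4 250 110 180 120 4;python3 look.py wrist w4 200 130 200 150 4
```

```text
6.2667 [ 529.6 -415.1  214.3] [-3.142  0.007  2.588] [ 6.66 -4.22  0.92]
6.3167 [ 527.  -413.2  213.7] [3.141e+00 3.000e-03 2.588e+00] [-0.42 -0.03 -0.04]
```

View pics/t4.png

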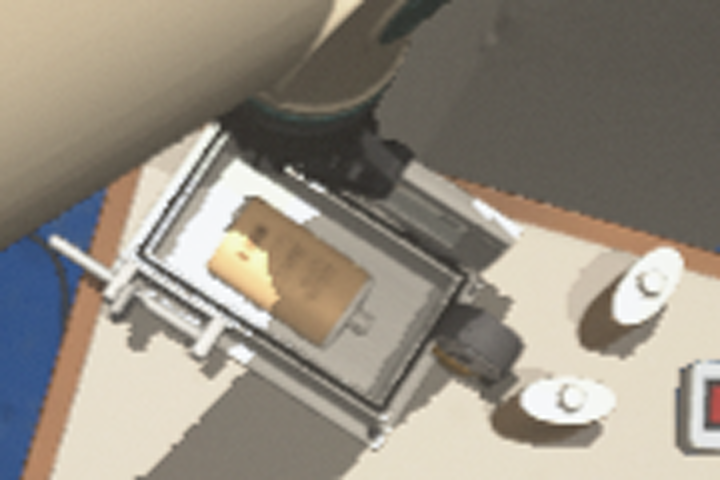

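View pics/w4.png

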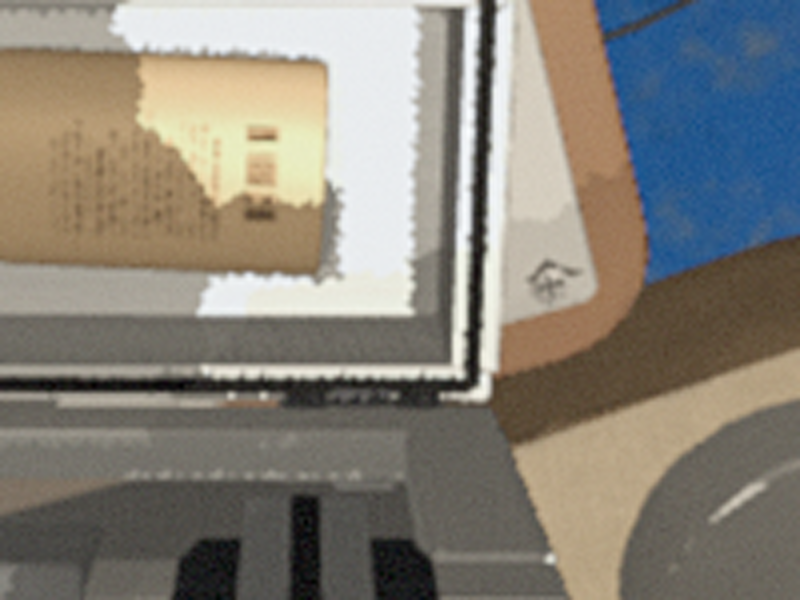

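Emit:
step_arm(deltas=[[[0, 20, -17, 0, 0, 0, 0], [0, 20, -17, 0, 0, 0, 0], [0, 16, -14, 0, 0, 0, 0], [0, 0, 0, 0, 0, 0, 0], [0, 0, 0, -25, 0, 0, 0], [0, 0, 0, -28, 0, 0, 0], [0, 0, 0, -15, 0, 0, 0], [0, 0, 0, 0, 0, 0, 0], [0, 0, 0, 0, 0, 0, 0]]])

```text
clock: 7.07
eef_pos: [578.2, -458.7, 145.7]
tool_rot: [3.141, -0.003, 2.586]
force: [1.3, -0.8, -0.3]
width: 0.5
```

```bash
python3 look.py wrist w5 200 130 200 150 4; python3 look.py scene s5 250 100 180 180 3
```

```text
7.1167 [ 579.1 -459.7  147.4] [ 3.141 -0.     2.586] [0.16 0.64 1.09]
7.1667 [ 579.6 -460.2  148.3] [-3.142e+00  2.000e-03  2.586e+00] [0.25 0.14 0.26]
```

View pics/w5.png

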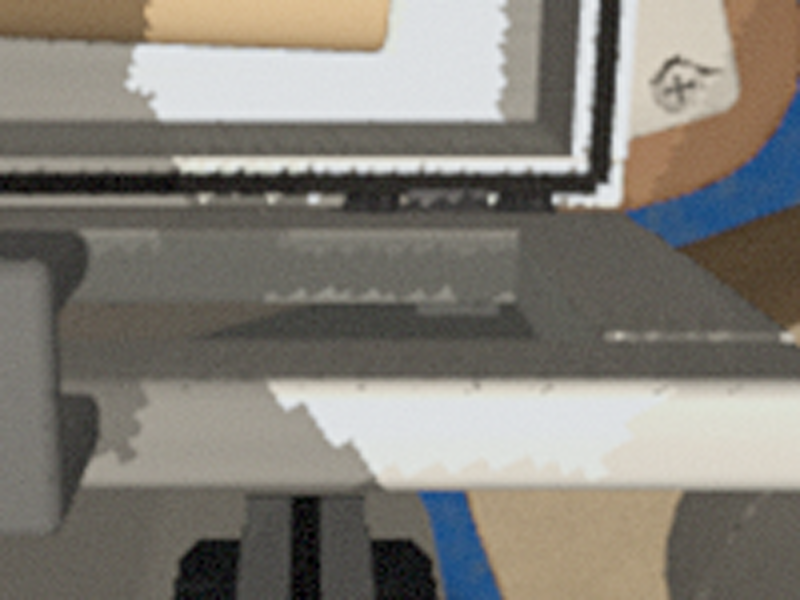

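View pics/s5.png

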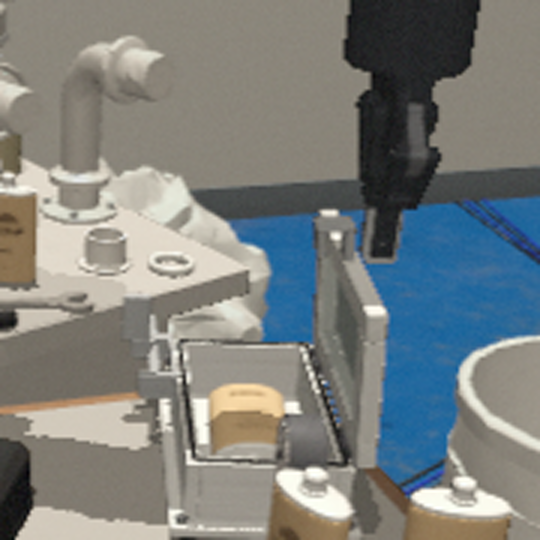

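```bash
python3 - <<'E'
from fit import *
p=s.x;r=87
cur=np.array([579.6,-460.2,148.])
for q in list(np.arange(1.5,-0.01,-.075)):
    w=W(p,[50-r*np.cos(q)+12*np.sin(q)+11,30,52+r*np.sin(q)+12*np.cos(q)+8]); print(round(q,3),(w-cur).round(1),w.round(0)); cur=w
E
```

```text
1.5 [-6.8  4.4 -0.4] [ 573. -456.  148.]
1.425 [-5.6  3.5  0.2] [ 567. -452.  148.]
1.35 [-5.6  3.5 -0.3] [ 562. -449.  148.]
1.275 [-5.6  3.5 -0.8] [ 556. -445.  147.]
1.2 [-5.5  3.4 -1.3] [ 551. -442.  145.]
1.125 [-5.4  3.3 -1.8] [ 545. -439.  144.]
1.05 [-5.3  3.3 -2.2] [ 540. -435.  141.]
0.975 [-5.1  3.2 -2.7] [ 535. -432.  139.]
0.9 [-4.9  3.1 -3.1] [ 530. -429.  136.]
0.825 [-4.7  2.9 -3.6] [ 525. -426.  132.]
0.75 [-4.5  2.8 -4. ] [ 521. -423.  128.]
0.675 [-4.2  2.6 -4.3] [ 516. -421.  124.]
0.6 [-3.9  2.4 -4.7] [ 513. -418.  119.]
0.525 [-3.6  2.2 -5. ] [ 509. -416.  114.]
0.45 [-3.3  2.  -5.3] [ 506. -414.  109.]
0.375 [-2.9  1.8 -5.6] [ 503. -412.  103.]
0.3 [-2.6  1.6 -5.9] [ 500. -411.   97.]
0.225 [-2.2  1.4 -6.1] [ 498. -409.   91.]
0.15 [-1.8  1.1 -6.2] [ 496. -408.   85.]
0.075 [-1.4  0.9 -6.4] [ 495. -407.   78.]
0.0 [-1.   0.6 -6.5] [ 494. -407.   72.]
```

Emit:
step_arm(deltas=[[[0, -3.4, 2.2, 0, 0, 0, 0], [0, -3.4, 2.2, 0, 0, 0, 0], [0, -2.8, 1.8, 0, 0, 0, 0], [0, -2.8, 1.8, 0, 0, 0, 0], [0, -5.6, 3.5, -0.3, 0, 0, 0], [0, -5.6, 3.5, -0.8, 0, 0, 0], [0, -5.5, 3.4, -1.3, 0, 0, 0]]])

```text
clock: 7.75
eef_pos: [549.5, -441.3, 144.9]
tool_rot: [-3.142, 0.001, 2.586]
force: [1.6, -1.4, 2.5]
width: -0.2
```

Emit:
step_arm(deltas=[[[0, -5.4, 3.3, -1.8, 0, 0, 0], [0, -5.3, 3.3, -2.2, 0, 0, 0], [0, -5.1, 3.2, -2.7, 0, 0, 0], [0, -4.9, 3.1, -3.1, 0, 0, 0], [0, -4.7, 2.9, -3.6, 0, 0, 0]]])

```text
clock: 8.17
eef_pos: [523.7, -425.2, 130.5]
tool_rot: [3.142, -0.001, 2.586]
force: [0.5, -0.4, 2.2]
width: 0.0
```

```bash
python3 look.py scene s6 250 100 180 180 3
```

```text
8.2167 [ 522.4 -424.3  129.5] [ 3.141 -0.004  2.585] [-0.65 -0.51  0.36]
```

View pics/s6.png

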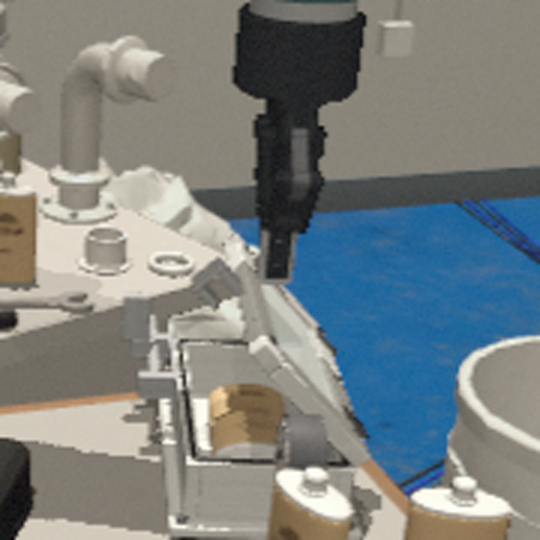

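Emit:
step_arm(deltas=[[[0, -4.5, 2.8, -4, 0, 0, 0], [0, -4.2, 2.6, -4.3, 0, 0, 0], [0, -3.9, 2.4, -4.7, 0, 0, 0], [0, -3.6, 2.2, -5, 0, 0, 0], [0, -3.3, 2, -5.3, 0, 0, 0], [0, -2.9, 1.8, -5.6, 0, 0, 0]]])

```text
clock: 8.72
eef_pos: [502.0, -411.5, 101.5]
tool_rot: [3.141, -0.0, 2.586]
force: [0.8, -0.5, 0.8]
width: 0.1
```

Emit:
step_arm(deltas=[[[0, -2.6, 1.6, -5.9, 0, 0, 0], [0, -2.2, 1.4, -6, 0, 0, 0], [0, -0.9, 0.6, -3.1, 0, 0, 0], [0, -0.9, 0.6, -3.1, 0, 0, 0]]])

```text
clock: 9.05
eef_pos: [495.1, -407.3, 83.4]
tool_rot: [3.141, -0.001, 2.586]
force: [-0.4, 0.8, 1.3]
width: 0.0
```

```bash
python3 look.py scene s7 250 100 180 180 3
```

```text
9.1 [ 494.8 -407.1   82.9] [ 3.141e+00 -2.000e-03  2.586e+00] [ 0.24  0.56 -0.11]
```

View pics/s7.png

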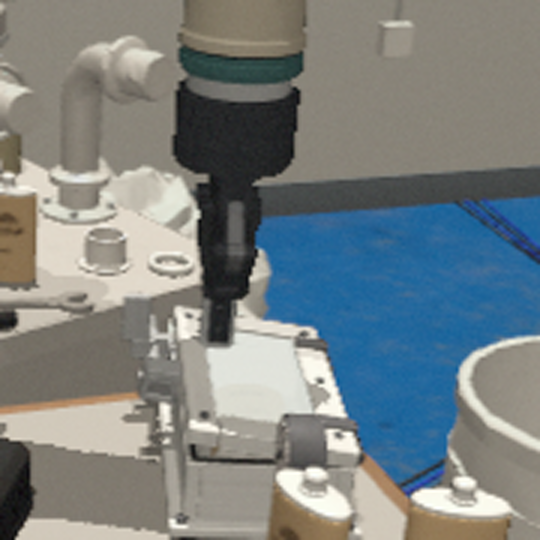

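Nearly shut (about 0.12 rad left). I'll lower in small steps until the contact force rises.

Emit:
step_arm(deltas=[[[0, -0.7, 0.4, -3.2, 0, 0, 0], [0, -0.7, 0.4, -3.2, 0, 0, 0], [0, 0, 0, -2, 0, 0, 0], [0, 0, 0, 0, 0, 0, 0]]])

```text
clock: 9.43
eef_pos: [494.0, -406.8, 75.2]
tool_rot: [3.142, -0.001, 2.586]
force: [-0.4, 0.2, -0.4]
width: -0.2
```

Emit:
step_arm(deltas=[[[0, 0, 0, -2, 0, 0, 0], [0, 0, 0, -1, 0, 0, 0], [0, 0, 0, 0, 0, 0, 0]]])

```text
clock: 9.68
eef_pos: [494.2, -407.0, 72.5]
tool_rot: [-3.142, -0.0, 2.586]
force: [-1.0, 0.1, -0.1]
width: 0.1
```

Emit:
step_arm(deltas=[[[0, 0, 0, -1, 0, 0, 0], [0, 0, 0, -1, 0, 0, 0], [0, 0, 0, -1, 0, 0, 0]]])

```text
clock: 9.93
eef_pos: [495.3, -407.7, 70.4]
tool_rot: [-3.141, 0.003, 2.586]
force: [0.8, -0.7, 6.7]
width: -0.3
```

Emit:
step_arm(deltas=[[[0, 0, 0, -1, 0, 0, 0], [0, 0, 0, -1, 0, 0, 0], [0, 0, 0, 0, 0, 0, 0]]])

```text
clock: 10.18
eef_pos: [496.1, -408.3, 69.2]
tool_rot: [-3.141, 0.005, 2.586]
force: [1.5, -1.4, 7.3]
width: -0.0
```

Emit:
step_arm(deltas=[[[0, 0, 0, -1, 0, 0, 0], [0, 0, 0, -1, 0, 0, 0], [0, 0, 0, 0, 0, 0, 0]]])

```text
clock: 10.43
eef_pos: [496.2, -408.4, 68.9]
tool_rot: [-3.142, 0.005, 2.586]
force: [-0.4, 1.8, 19.0]
width: 0.3
```

```bash
python3 look.py scene s8 280 165 150 150 4;  python3 look.py wrist w8 150 130 200 150 4
```

```text
10.4833 [ 496.2 -408.4   68.9] [-3.142  0.005  2.586] [-0.91  0.67 18.84]
10.5333 [ 496.2 -408.4   68.9] [-3.142  0.005  2.586] [-1.39  0.87 18.4 ]
```

View pics/s8.png

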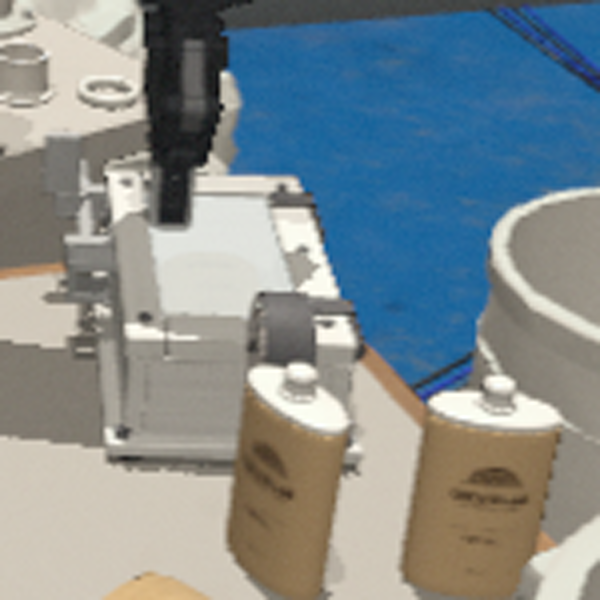

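View pics/w8.png

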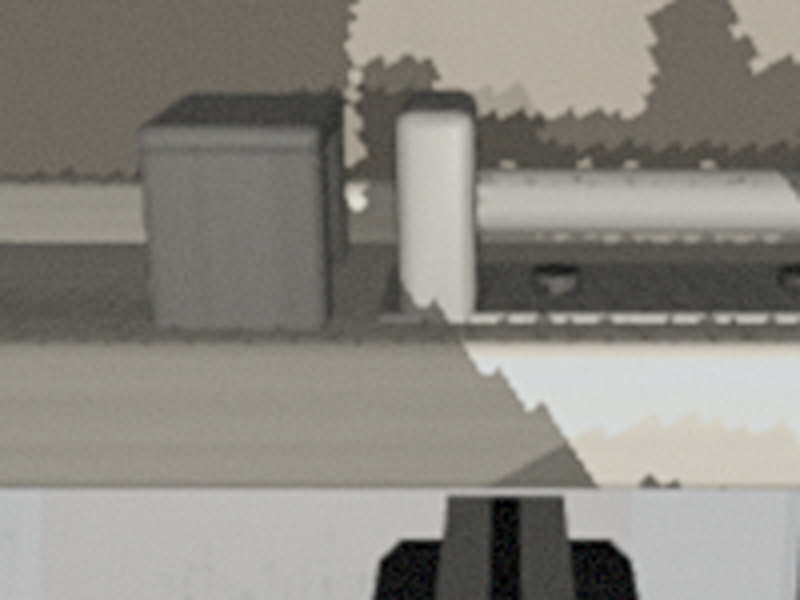

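Emit:
step_arm(deltas=[[[0, 0, 0, 15, 0, 0, 0], [0, 0, 0, 25, 0, 0, 0], [0, 0, 0, 25, 0, 0, 0], [0, -2, 15, 0, 0, 0, 0], [0, -3, 24, 0, 0, 0, 0], [0, -3, 24, 0, 0, 0, 0], [0, -2.8, 24, 0, 0, 0, 0], [0, 0, 0, 0, 0, 0, 0], [0, 0, 0, 0, 0, 0, 0]]])

```text
clock: 11.28
eef_pos: [483.7, -318.1, 130.6]
tool_rot: [3.141, -0.001, 2.588]
force: [0.4, 0.1, -0.1]
width: -0.2
```

```bash
python3 look.py wrist w9 100 60 300 220 2; python3 - <<'E'
from fit import *
e=ctrl.read_state()["eef_pos"];a=s.x[2];r=e-[s.x[0],s.x[1],0];print(r[0]*np.cos(a)+r[1]*np.sin(a),-r[0]*np.sin(a)+r[1]*np.cos(a),e[2])
E
```

```text
11.3333 [ 483.7 -319.9  130.7] [-3.141  0.     2.587] [-0.26 -1.07 -0.12]
-80.59563676110052 98.47820735475501 130.74916099859826
```

View pics/w9.png

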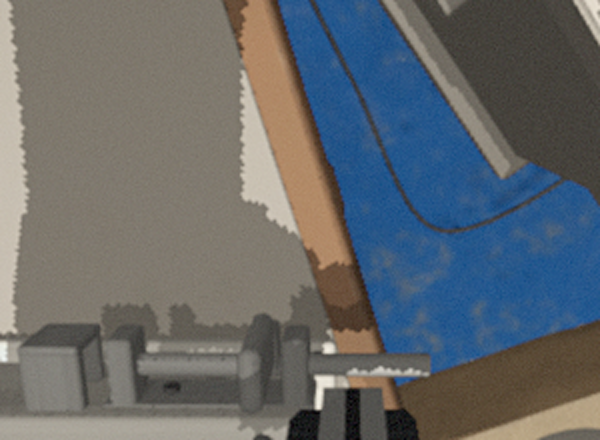

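Emit:
step_arm(deltas=[[[0, 1.7, -1.1, -25, 0, 0, 0], [0, 0, 0, -20, 0, 0, 0], [0, 0, 0, -9, 0, 0, 0], [0, 0, 0, 0, 0, 0, 0], [0, 0, 0, 0, 0, 0, 0], [0, -2.1, -3.4, 0, 0, 0, 0], [0, -2.1, -3.4, 0, 0, 0, 0], [0, -2.1, -3.4, 0, 0, 0, 0]]])

```text
clock: 12.0
eef_pos: [479.4, -332.1, 77.7]
tool_rot: [3.142, 0.002, 2.586]
force: [0.3, 1.8, 1.2]
width: -0.1
```

Emit:
step_arm(deltas=[[[0, -2.1, -3.4, 0, 0, 0, 0], [0, -2.1, -3.4, 0, 0, 0, 0], [0, -2.1, -3.4, 0, 0, 0, 0], [0, -2.1, -3.4, 0, 0, 0, 0]]])

```text
clock: 12.33
eef_pos: [470.6, -345.2, 77.0]
tool_rot: [3.141, 0.001, 2.586]
force: [1.6, 0.1, 0.5]
width: -0.3
```

Emit:
step_arm(deltas=[[[0, -2.1, -3.4, 0, 0, 0, 0], [0, -2.1, -3.4, 0, 0, 0, 0], [0, -2.1, -3.4, 0, 0, 0, 0]]])

```text
clock: 12.58
eef_pos: [464.0, -355.3, 76.6]
tool_rot: [3.142, -0.0, 2.586]
force: [0.8, 1.2, 1.6]
width: 0.2
```

Emit:
step_arm(deltas=[[[0, -2.1, -3.4, 0, 0, 0, 0], [0, -1.6, -2.5, 0, 0, 0, 0], [0, -1.1, -1.7, 0, 0, 0, 0]]])

```text
clock: 12.83
eef_pos: [459.1, -363.2, 76.6]
tool_rot: [-3.141, 0.0, 2.585]
force: [1.4, 0.0, 1.1]
width: -0.1
```

Emit:
step_arm(deltas=[[[0, -1.1, -1.7, 0, 0, 0, 0], [0, -1.1, -1.7, 0, 0, 0, 0], [0, 0, 0, 0, 0, 0, 0]]])

```text
clock: 13.08
eef_pos: [458.7, -363.7, 76.7]
tool_rot: [3.138, -0.001, 2.587]
force: [4.2, 4.2, 3.4]
width: -0.1
```

Emit:
step_arm(deltas=[[[0, -1.1, -1.7, 0, 0, 0, 0], [0, -0.5, -0.9, 0, 0, 0, 0], [0, 0, 0, 0, 0, 0, 0]]])

```text
clock: 13.33
eef_pos: [458.5, -363.9, 76.7]
tool_rot: [3.135, -0.001, 2.589]
force: [5.7, 9.7, 4.1]
width: 0.4
```

Emit:
step_arm(deltas=[[[0, 3, 4.8, 0, 0, 0, 0], [0, 3, 4.8, 0, 0, 0, 0], [0, 0, 0, 0, 0, 0, 0], [0, 0, 0, 30, 0, 0, 0], [0, 0, 0, 40, 0, 0, 0], [0, 0, 0, 40, 0, 0, 0], [0, 5, 20, 40, 0, 0, 0], [0, 5, 36, 30, 0, 0, 0], [0, 5, 36, 0, 0, 0, 0], [0, 5, 36, 0, 0, 0, 0]]])

```text
clock: 14.17
eef_pos: [480.9, -237.4, 252.2]
tool_rot: [-3.141, 0.004, 2.583]
force: [0.5, 0.7, -0.2]
width: -0.2
```

Emit:
step_arm(deltas=[[[0, 5, 36, 20, 0, 0, 0], [0, 5, 36, 20, 0, 0, 0], [0, 5, 36, 20, 0, 0, 0], [0, 5, 36, 0, 0, 0, 0], [0, 0, 10, 0, 0, 0, 0], [0, 0, 0, 0, 0, 0, 0], [0, 0, 0, 0, 0, 0, 0]]])

```text
clock: 14.75
eef_pos: [500.1, -83.4, 309.9]
tool_rot: [-3.14, -0.0, 2.586]
force: [0.1, -0.3, -0.2]
width: -0.0
```

```bash
python3 look.py scene s10 280 165 150 150 4;  python3 look.py top t10 240 110 180 150 4; python3 - <<'E'
from fit import *
a=np.load("t10.npz");d=a["d"];p=s.x;al=p[2]
v,u=np.mgrid[100:240,240:430];K,R,t=c;D=d[100:240,240:430]
P=(np.stack([(u-K[0,2])/K[0,0]*D,(v-K[1,2])/K[1,1]*D,D],-1).reshape(-1,3)-t)@R
r=P-[p[0],p[1],0];X=r[:,0]*np.cos(al)+r[:,1]*np.sin(al);Y=-r[:,0]*np.sin(al)+r[:,1]*np.cos(al);Z=P[:,2]
m=(abs(X+77)<12)&(abs(Y-40)<45)&(Z>72);print("tab",X[m].mean(),Y[m].mean(),Y[m].min(),Y[m].max(),Z[m].max())
for x0 in(-44,-30,0,30,44):
    m=(abs(X-x0)<5)&(abs(Y)<60)&(Z>0);print(x0,np.median(Z[m]))
E
```

```text
14.8 [500.  -84.5 309.9] [-3.14  -0.     2.584] [ 0.6  -0.92  0.55]
14.85 [500.  -84.9 310. ] [-3.14  -0.     2.583] [ 0.28 -0.23 -0.41]
tab -78.46945296280596 30.644797053149805 27.436270107978416 34.673786855628364 97.00807643868927
-44 64.06031309361637
-30 61.34420337193477
0 60.897673666401936
30 62.35095910585368
44 64.4207096666769
```

View pics/s10.png

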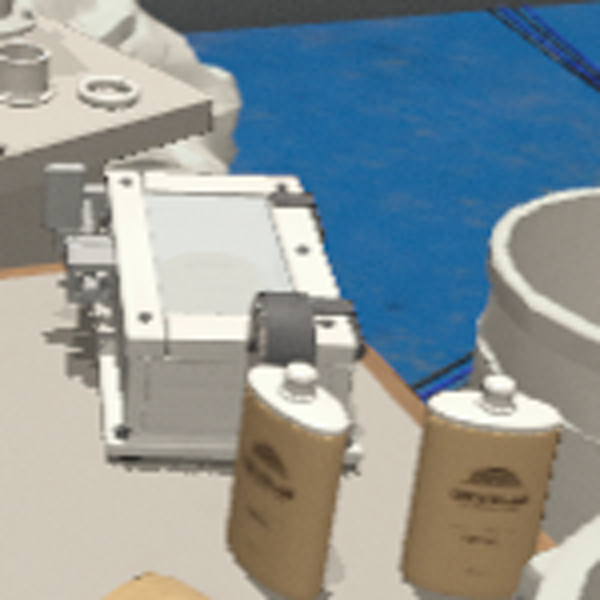

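View pics/t10.png

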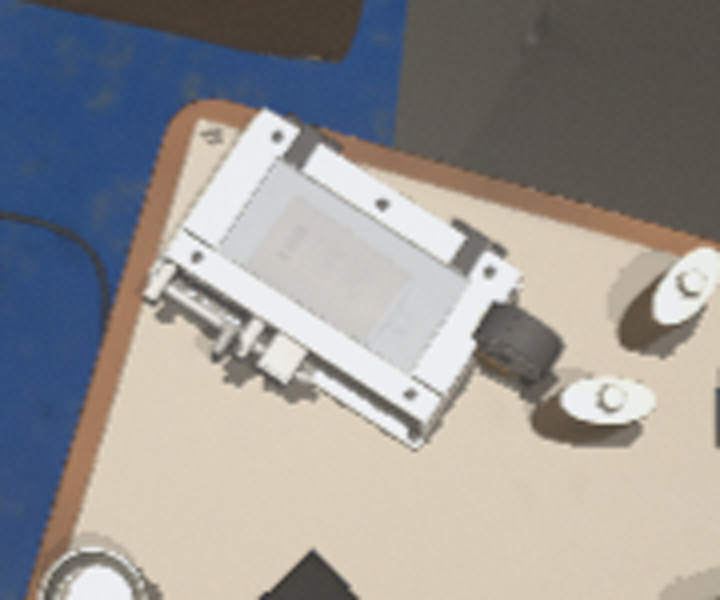

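The lid is flat, with its frame at z 64 both front and back. The tab is at y 30.6, where fully home is 31. The bottle still lies inside, the things round the chamber have not moved, and the arm is clear.

```bash
python3 -c "
from cell import ctrl
print(ctrl.finish_job())"
```

```text
the job is handed in; nothing more can be done
None
```

I made the chamber ready for its test in the order you asked, using only pushes of the shut fingertips, and handed the job in after about 15 s of the 53 s allowed.

1. **Bolt back:** I pushed it left to its stop, where the force rose to about 12 N and the tab stopped moving. The camera showed its left end standing out.
2. **Lid shut:** I pushed it over from behind and down until it stopped. The last press reached 19 N with no further movement.
3. **Bolt home:** I pushed it right through the keeper to its stop, at about 12 N.

Last checks, from the camera:
- **Lid:** the frame's top was at z 64 mm both front and back, as it should be when shut.
- **Bolt:** the tab was at chamber y 30.6 mm, where fully home is 31.
- **Surroundings:** the test bottle still lay inside, `bottle_a` and the beaker looked unmoved, and the arm was clear of everything. I did not take a close final picture of `bottle_b`, but the arm stayed well above it on the way past.

Two readings were slightly off. The chamber position I fitted was only good to about 2–3 mm. The fingertips also stopped about 3 mm below the lid's nominal top; they were pressing on the window, which the depth picture shows about 3 mm lower than the frame.

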